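# Open the filter bay of the desk-top fume filter

### The job

The filter in the white desk-top fume filter is due for changing, so open its bay: with the fingertips press down the orange snap tab and, keeping it down until the catch lets go, push the grey lid straight back, away from the tab, off its seat. Stop when the whole filter lies open and leave the lid lying flat and loose on the rear of the case: slide it only, never lift or tip it or shove it over the edge. Leave the glassware, bottles and the spare filter where they stand.

Things in the scene. Friction and masses are not known exactly. Their poses are not given: they have to be found in the camera images.
- unit: White desk-top fume filter, fixed box 312 (x) x 200 (y) x 110 mm high; does not move when pushed. Origin under the case's centre, on the table; x points from its front (louvres, switch) to its back, y left, z up. Flat top (deck) at z = 110 mm, bare behind the lid, x = 8 to 156 mm, but for a vial at the rear left edge. A nozzle on the left side, z = 22 to 84 mm, stands out to y = 154 mm.
- bay (a point): Middle of the filter bay at deck height (unit x = -34 mm, y = 0, z = 110 mm), axes as the unit's. The bay is a recess under the lid, unit x = -68 to 0 mm, y = +-48 mm; the filter's top lies 3 to 6 mm below the deck.
- rail_left (a point): Top middle of the left of two fixed grey rails beside the lid (mirror image on the right): unit x = -76 to 2 mm, y = 56 to 70 mm, top 12.5 mm above the deck. They overlap the lid's side edges with 1.5 mm play, so that the lid can only slide along unit +x until it is out of them.
- tab (a joint): Travel of the orange spring snap tab, m: 0 up (at rest), 0.009 fully down. Slides straight down, 2.5 N to start, about 8 N fully down; springs up when let go. Its hidden tooth, behind the lid's front bar, holds the lid. The lid is free from about 0.006 down; once it has been pushed 5 mm back with the tab still down, the tooth cannot catch again.
- tab_top (a point): Centre of the orange tab's top face: a ribbed pad 26 mm (unit x) x 40 mm (unit y) at unit x = -98 mm, y = 0; top 17 mm above the deck at rest, 8 mm above it when fully down. The lid's ridge stands 1 mm behind the pad's far edge: a fingertip that holds the tab down and moves along unit +x runs against the ridge and pushes the lid.
- lid: Loose dark grey lid, plate 92 (x) x 120 (y) x 7 mm, 0.1 to 0.2 kg. Origin: centre of its underside; x: the way it slides off. Seated: unit x = -38 mm, y = 0, z = 110 mm, axes as the unit's. Near edge (x = -46 to -40 mm): upright push ridge 80 mm long in y, 6 mm thick, top 26 mm above the underside. Slid 84 mm, the bay is wholly open; past 148 mm it overhangs the case's back.
- ridge (a point): Middle of the near (-x) face of the lid's push ridge, 18 mm above the lid's underside: the face to push, along the lid's +x.
- near_left (a point): Left end (lid x = -46 mm, y = +60 mm) of the lid's near edge, on its underside. Past unit x = 0 on both ends the bay is open.
- near_right (a point): Right end (lid x = -46 mm, y = -60 mm) of the lid's near edge, on its underside.
- vial: Bystander: small amber vial with black cap, 24 mm wide, 51 mm high, standing on the deck's rear left corner. Origin under its centre.
- cassette: Bystander: spare filter, blue frame 90 x 64 x 16 mm, lying on the table to the right of the unit. Origin under its centre.
- reagent: Bystander: amber reagent bottle, 60 mm wide, 130 mm high, to the right of the unit's rear half. Origin under its centre.
- beaker: Bystander: glass beaker, 70 mm wide, 90 mm high, on the left of the table. Origin under its centre.
- flask: Bystander: conical glass flask, 80 mm wide, 114 mm high, on the right of the table. Origin under its centre.
- water: Bystander: clear plastic bottle with blue cap, 68 mm wide, 210 mm high, on the left of the table. Origin under its centre.
- rack: Bystander: white test tube rack, 60 x 180 mm, tubes to 111 mm high, on the right of the table. Origin under its centre.
Mind the look-alikes: they are no part of the job. What is meant by the lid is not green, and is the larger of those in its own colour.

How it is judged:
By the outcome, as a careful person would: the job done as asked, in the order asked, and still so for the second after the job is handed in, with the robot touching nothing.
It also fails if it takes over 35 s, if anything falls off the work surface, if the arm or the gripper's body presses on something with over 40 N, if the wrist force passes 120 N, or if a joint passes its speed limit or range.

### The arm

A 6-joint arm with a two-finger parallel gripper is mounted at the origin on the work surface. World frame = base frame: x ahead of the robot, y to its left, z up, the work surface at z = 0. Lengths are in m, angles in rad, forces in N, time in s.
With the tool pointing down it reaches from about 0.35 to 0.775 m from the base axis. Payload 7.3 kg.
Tool frame: the origin (TCP) lies on the centre line of the jaws, within the pads' length; the fingertips stand 25 mm ahead of it and the grasp point (between the pads) lies 6 mm ahead of it; z points along the fingers, y is the line along which they close (so a half turn about z gives the same grasp; the last joint's range is limited). The gripper opens to 92 mm and grips with 3 to 60 N. Pads are 19 mm wide; open, the fingers measure 130 mm over their backs; the gripper's body (75 mm by 190 mm) begins 47 mm behind the grasp point.
Start: joints at [1.092, 0.342, 1.524, -0, 1.275, -0.146], TCP at [0.171, 0.496, 0.252] pointing down, gripper open.
Joint ranges: [-2.53, 2.53], [-0.77, 2.02], [0.04, 2.7], [-1, 4.14], [0.28, 2.66], [-3.11, 3.11]. Speed limits (rad/s): [2.57, 2.57, 3.14, 3.14, 3.14, 3.14].

### API

Orientations are given as [roll, pitch, yaw] about the fixed x, y, z axes, in that order (R = Rz(yaw) Ry(pitch) Rx(roll)).
In Python, from bench import env, cams, nets gives the robot as it stands.
- The arm moves only by the tool play_rows, never from a script. Its argument "steps" is a list of rows, each a list of 3 entries, a list of its own where there are three numbers: the shift along the world's x, y, z in mm, then the turn about the world's z in rad, then the gripper's target within -1 to 1 (fully open at 1, half-way at 0, shut at -1). In form: [[[tx, ty, tz], twist, fingers], ...]. A call has 1 to 20 rows; each row is the pose to reach, as a shift and turn from the pose commanded when the call began; what a row does not reach only later rows make up. A row lasts 1/10 s, in which the tool goes at most 50 mm and 8.59 degrees, less where a joint would pass 70% of its speed; a pose out of reach is approached as far as the arm can. A call with a gripper value outside its range is refused whole. The fingers move at their own pace and stop on an object; "newtons" is the grip in N (left out, the last holds). Time passes only in rows, so rows that repeat a pose let the fingers close. It gives the time, the measured TCP pose, the force, the opening and the grip force at its end, in the units of the state.
- env.get_obs(): the state, without advancing time (a new reading comes with each control period).
- cams.snapshot(name): name is "scene" or "top"; returns a dict with "img" (400x640x3 uint8, blue, green, red), "intrinsics" (3x3 intrinsics, pixels), "D" ([k1, k2, p1, p2, k3] as OpenCV has them; the pictures are not rectified), "R" (3x3) and "t" (3): a world point X has camera coordinates R X + t. Camera axes: x right, y down, z forward; pixel columns grow to the right and rows downward; lengths in m; the calibration is good to about 2 mm. A picture is of the moment at which its call begins. There is no depth.
- env.finish_job(): hands the job in; it is judged then, once.
Trained networks look in the newest picture that a camera, given by its name, has taken for a name from the list of things; names that differ only in an ending like _2 or _b are one class to them, and where a whole thing is asked for, a point or a joint stands for the part that bears it (a point fixed in the world has none). Each returns a list of dicts, best first, with "conf" (0 to 1); they miss things now and then, are a little off and sometimes report something else, mostly with a low value. They report only what shows in the picture. A call takes as long as a camera call. They do not tell look-alikes from the thing itself.
- nets.spot_in(camera, name): "extent" ([left, top, right, bottom] in pixels, round what is visible of it).
- nets.silhouettes(camera, name): "pixels" (400x640 bool, what is visible of it) and "extent" ([left, top, right, bottom] in pixels, round what is visible of it).
The state is a dict: "time": time; "q": joint angles; "qd": joint speeds; "joint_efforts": joint torques, N m; "tool_pos": TCP position; "orientation": TCP orientation; "contact_force": force on the tool from outside, world axes, zero at the start; "ft_torque": the same for the moment, N m; "opening": finger opening in m; "grasp_force": force on a finger pad.
Only numpy, scipy, OpenCV 4.12 (cv2) and the standard library are available. Lean on these libraries where they do the work, as an engineer would, in place of code of your own. Each camera call takes 0.05 s, during which the arm holds its last target. There are 200 camera calls.

## Working session

There is one attempt and no reset: what is moved stays moved. The work goes in short steps, Python scripts to look and compute and a tool call to move; the robot and the scene stay as the last step left them, time stands still between calls to the robot, and variables do not carry over. Pictures are saved under pics/ and viewed, at most 10 in all, crops included, and the job is handed in when it is done.

Besides the shell and the picture viewer there is one more tool, called after ">>>" in YAML: its name, and indented under it one key for each argument. play_rows: Moves the arm, as the interface text tells. Its arguments: {"type":"object","properties":{"steps":{"type":"array","items":{"type":"array"}},"newtons":{"type":"number"}},"required":["steps"]}

```bash
mkdir -p pics; python3 - <<'E'
from bench import env,cams,nets
import cv2
for c in("scene","top"):
    s=cams.snapshot(c); cv2.imwrite(f"pics/{c}0.png",s["img"])
    print(c,s["intrinsics"].tolist(),s["D"],s["R"].tolist(),s["t"])
    for n in("unit","tab","lid","rail_left"):
        try: print(n,[([round(float(v)) for v in d["extent"]],round(d["conf"],2)) for d in nets.spot_in(c,n)])
        except Exception as e: print(n,e)
o=env.get_obs();print({k:o[k] for k in("tool_pos","orientation","contact_force","opening","time")})
E
```

```text
scene [[388.29535835365334, 0.0, 320.0091439956025], [0.0, 388.29535835365334, 199.52905508939457], [0.0, 0.0, 1.0]] [-0.09117269  0.          0.          0.          0.        ] [[0.1479417455757613, 0.9889921836152007, 0.0027750070330350334], [0.7506447662756529, -0.1104599610951645, -0.6514069633169614], [-0.6439298679040808, 0.09845332773904303, -0.7587234459789293]] [-0.07651798 -0.36958817  1.51409357]
unit [([439, 137, 478, 201], 0.73), ([228, 154, 345, 280], 0.62), ([127, 185, 196, 220], 0.17)]
tab [([257, 171, 275, 178], 0.38)]
lid [([252, 174, 300, 211], 0.85), ([353, 193, 390, 225], 0.8), ([344, 168, 366, 184], 0.58)]
rail_left [([228, 156, 342, 276], 0.88), ([441, 139, 478, 200], 0.33)]
top [[382.550757988399, 0.0, 326.1553600926788], [0.0, 382.550757988399, 197.79403881103946], [0.0, 0.0, 1.0]] [-0.00480636  0.          0.          0.          0.        ] [[0.004765375792569744, -0.9998855751991221, -0.014357148124771303], [-0.9865617547581438, -0.002356053610349185, -0.16337182455955282], [0.16331930456038485, 0.01494274138524106, -0.9864600951066427]] [-0.0177504   0.56025656  1.06049166]
unit [([304, 130, 418, 257], 0.78)]
tab [([370, 217, 388, 233], 0.48)]
lid [([263, 237, 291, 273], 0.93), ([345, 183, 398, 223], 0.78), ([255, 185, 291, 224], 0.77), ([156, 152, 186, 178], 0.72)]
rail_left [([304, 129, 418, 257], 0.62)]
{'tool_pos': array([0.17149375, 0.49621974, 0.25171943]), 'orientation': array([3.14150298e+00, 3.39157223e-05, 2.80883044e+00]), 'contact_force': array([-0.58413102,  0.26127724,  0.13329727]), 'opening': 0.09195953804762659, 'time': 0.5}
```

View pics/scene0.png

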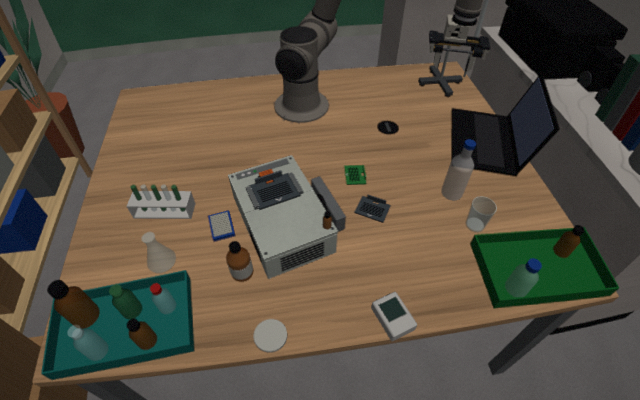

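View pics/top0.png

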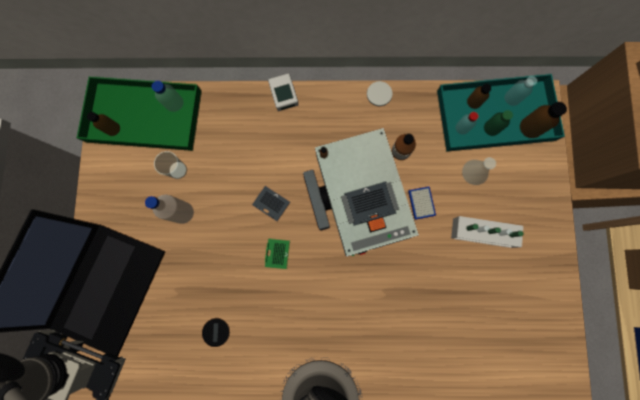

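The images show three lid-like things. In the top view they are the dark grey plate on the white unit at about (370,203), a smaller grey one on the table at (271,203), and a green one at (277,253). The one on the unit fits, because it is the larger grey one and has the orange tab at (376,225). I'll confirm this in an enlarged crop.

```bash
cat > h.py <<'E'
import numpy as np,cv2
from bench import env,cams,nets
def ray(s,p):
    u=cv2.undistortPoints(np.array([[p]],float),s["intrinsics"],s["D"])[0,0]
    return -s["R"].T@s["t"], s["R"].T@np.array([*u,1])
def onz(s,p,z):
    c,d=ray(s,p); return c+d*(z-c[2])/d[2]
def proj(s,X):
    return cv2.projectPoints(np.array(X,float).reshape(-1,3),cv2.Rodrigues(s["R"])[0],s["t"],s["intrinsics"],s["D"])[0][:,0]
E
python3 - <<'E'
from h import *
a=cams.snapshot("top");b=cams.snapshot("scene")
A=cv2.resize(a["img"][120:265,290:430],None,fx=4,fy=4,interpolation=cv2.INTER_CUBIC)
B=cv2.resize(b["img"][145:290,215:360],None,fx=4,fy=4,interpolation=cv2.INTER_CUBIC)
cv2.imwrite("pics/a1.png",A);cv2.imwrite("pics/b1.png",B)
for s,box in((a,(290,120,430,265)),(b,(215,145,360,290))):
    x0,y0,x1,y1=box
    h=cv2.cvtColor(s["img"][y0:y1,x0:x1],cv2.COLOR_BGR2HSV)
    m=cv2.inRange(h,(3,150,110),(20,255,255)); n,l,st,c=cv2.connectedComponentsWithStats(m)
    for i in range(1,n):
        if st[i,4]>15: print(st[i]+[x0,y0,0,0,0],c[i]+[x0,y0],onz(s,c[i]+[x0,y0],.127))
E
```

```text
[369 218  16  13 145] [376.4        223.86206897] [ 0.47738219 -0.15010719  0.127     ]
[259 169  14   7  54] [265.24074074 172.2037037 ] [ 0.47742074 -0.15099003  0.127     ]
```

View pics/a1.png

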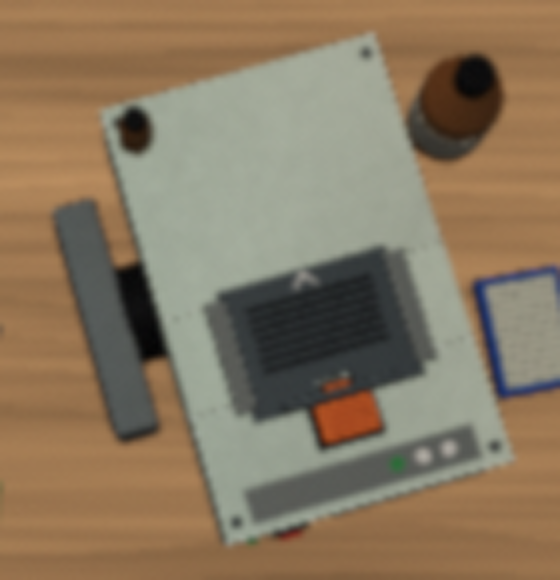

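View pics/b1.png

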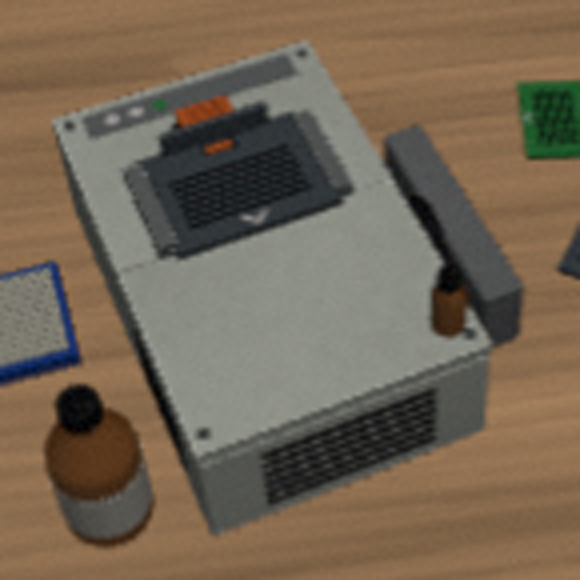

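The crops confirm it. The dark grey lid with side rails sits on the white unit, and the orange tab is at its front. In the top crop the deck corners are (102,110), (375,33), (513,460) and (228,543). Next I'll fit the unit pose from the corners.

```bash
python3 - <<'E'
from h import *
from scipy.optimize import least_squares
a=cams.snapshot("top");b=cams.snapshot("scene")
L=[(.156,.1,.11),(.156,-.1,.11),(-.156,-.1,.11),(-.156,.1,.11),(-.098,0,.127)]
pa=(np.array([(102,110),(375,33),(513,460),(228,543),(348,418)])-1.5)/4+[290,120]
pb=(np.array([(490,348),(207,458),(55,122),(308,42),(205,110)])-1.5)/4+[215,145]
def W(p,X):
    c,s=np.cos(p[2]),np.sin(p[2]);X=np.array(X);return np.c_[c*X[:,0]-s*X[:,1]+p[0],s*X[:,0]+c*X[:,1]+p[1],X[:,2]]
for sel in "ab","a","b":
    f=lambda p:np.concatenate([(proj(s,W(p,L))-q).ravel() for s,q,k in((a,pa,"a"),(b,pb,"b")) if k in sel])
    r=least_squares(f,[.57,-.12,.25]);print(sel,r.x,np.round(r.fun,1),W(r.x,[(-.098,0,.127),(-.107,0,.127),(-.034,0,.11),(-.084,0,.128),(.006,0,.128)]).round(4).tolist())
E
```

```text
ab [ 0.57311797 -0.12148367  0.28810037] [-1.4 -0.6 -1.1 -0.8 -0.2 -0.5 -0.7 -0.1 -0.5 -0.9  0.6 -1.4 -3.  -0.7
 -1.3 -0.9 -0.4 -1.  -0.   0.4] [[0.4792, -0.1493, 0.127], [0.4705, -0.1519, 0.127], [0.5405, -0.1311, 0.11], [0.4926, -0.1454, 0.128], [0.5789, -0.1198, 0.128]]
a [ 0.57158707 -0.12374771  0.28236342] [-0.4 -0.3  0.1 -0.2  0.4  0.4 -0.2  0.4  0.1 -0.3] [[0.4775, -0.1511, 0.127], [0.4688, -0.1536, 0.127], [0.5389, -0.1332, 0.11], [0.4909, -0.1472, 0.128], [0.5773, -0.1221, 0.128]]
b [ 0.57578954 -0.11932496  0.29275776] [ 1.8 -0.9 -1.7  0.2 -0.8 -0.2  0.1 -0.5  0.7  1.1] [[0.482, -0.1476, 0.127], [0.4733, -0.1502, 0.127], [0.5432, -0.1291, 0.11], [0.4954, -0.1436, 0.128], [0.5815, -0.1176, 0.128]]
```

>>> play_rows:
  steps:
    - [[40,-40,0],0.05,-1]
    - [[75,-80,0],0.1,-1]
    - [[100,-120,0],0.15,-1]
    - [[120,-160,0],0.2,-1]
    - [[140,-200,0],0.25,-1]
    - [[160,-240,0],0.3,-1]
    - [[175,-280,0],0.35,-1]
    - [[190,-320,0],0.4,-1]
    - [[205,-360,0],0.45,-1]
    - [[220,-400,0],0.5,-1]
    - [[235,-440,0],0.55,-1]
    - [[250,-480,0],0.6,-1]
    - [[263,-520,0],0.616,-1]
    - [[276,-560,0],0.616,-1]
    - [[290,-600,-10],0.616,-1]
    - [[300,-630,-20],0.616,-1]
    - [[306,-647,-40],0.616,-1]
    - [[306,-647,-60],0.616,-1]
    - [[306,-647,-60],0.616,-1]
  newtons: 20

```text
time: 2.6
tool_pos: [0.4761, -0.1507, 0.1893]
orientation: [3.138, -0.004, -2.86]
contact_force: [-0.8, 0.6, 0.4]
opening: 0.0005
grasp_force: 0.0
```

```bash
python3 - <<'E'
from h import *
a=cams.snapshot("top");b=cams.snapshot("scene")
A=cv2.resize(a["img"][150:260,310:440],None,fx=3,fy=3,interpolation=cv2.INTER_CUBIC)
B=cv2.resize(b["img"][110:220,210:340],None,fx=3,fy=3,interpolation=cv2.INTER_CUBIC)
cv2.imwrite("pics/c.png",np.hstack([A,B]))
o=env.get_obs();print(o["tool_pos"],o["orientation"],o["contact_force"],o["opening"],o["q"],o["time"])
t=o["tool_pos"]-[0,0,.025];print(proj(a,t),proj(b,t))
E
```

```text
[ 0.47745772 -0.1506283   0.19202082] [ 3.14108969e+00 -3.25325229e-04 -2.85831933e+00] [-0.27957538 -0.17788833  0.48523306] 0.00015569644233090886 [-4.58885515e-01  3.56679120e-01  1.68023172e+00  1.68770695e-04
  1.10526153e+00 -2.31303089e+00] 2.7
[[378.42048963 222.31792515]] [[263.88051346 161.95679973]]
```

View pics/c.png

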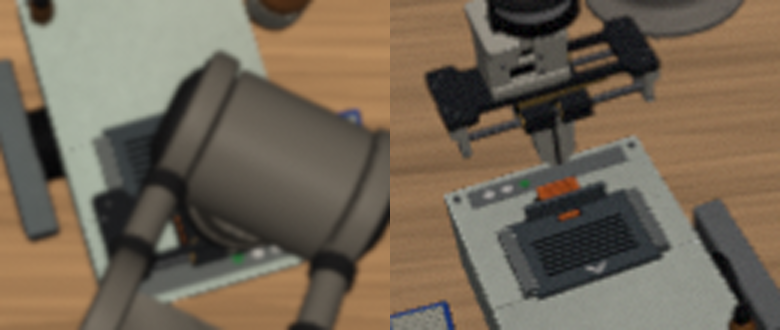

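The scene crop shows the closed fingertips at about (560,163), directly above the orange tab at (558,188), and the yaw is aligned. Pressing down now.

>>> play_rows:
  steps:
    - [[0,0,-15],0,-1]
    - [[0,0,-30],0,-1]
    - [[0,0,-36],0,-1]
    - [[0,0,-40],0,-1]
    - [[0,0,-43],0,-1]
    - [[0,0,-46],0,-1]
    - [[0,0,-46],0,-1]
    - [[0,0,-46],0,-1]

```text
time: 3.5
tool_pos: [0.4779, -0.1506, 0.1465]
orientation: [-3.141, 0.001, -2.858]
contact_force: [-1.2, 2.6, 5.3]
opening: 0.0008
grasp_force: 2.7
```

>>> play_rows:
  steps:
    - [[0,0,-1],0,-1]
    - [[0,0,-2],0,-1]
    - [[0,0,-3],0,-1]
    - [[0,0,-3],0,-1]
    - [[0,0,-3],0,-1]

```text
time: 4.0
tool_pos: [0.4779, -0.1506, 0.1437]
orientation: [-3.141, 0.001, -2.858]
contact_force: [-0.8, 3.4, 7.4]
opening: 0.0006
grasp_force: 3.6
```

>>> play_rows:
  steps:
    - [[2.9,0.8,0],0,-1]
    - [[4.8,1.4,0],0,-1]
    - [[6.7,2,0],0,-1]
    - [[9.6,2.8,0],0,-1]
    - [[12.5,3.6,0],0,-1]
    - [[15.4,4.5,0],0,-1]
    - [[17.3,5,0],0,-1]
    - [[17.3,5,0],0,-1]

```text
time: 4.8
tool_pos: [0.4943, -0.1464, 0.1435]
orientation: [-3.141, -0.001, -2.858]
contact_force: [-5.5, -0.7, 7.1]
opening: 0.0004
grasp_force: 3.7
```

```bash
python3 - <<'E'
from h import *
b=cams.snapshot("scene")
cv2.imwrite("pics/d.png",cv2.resize(b["img"][110:240,210:350],None,fx=4,fy=4,interpolation=cv2.INTER_CUBIC))
o=env.get_obs();print(o["tool_pos"],o["contact_force"])
E
```

```text
[ 0.49429932 -0.14641504  0.14352671] [-4.48156181 -1.33403944  7.45725781]
```

View pics/d.png

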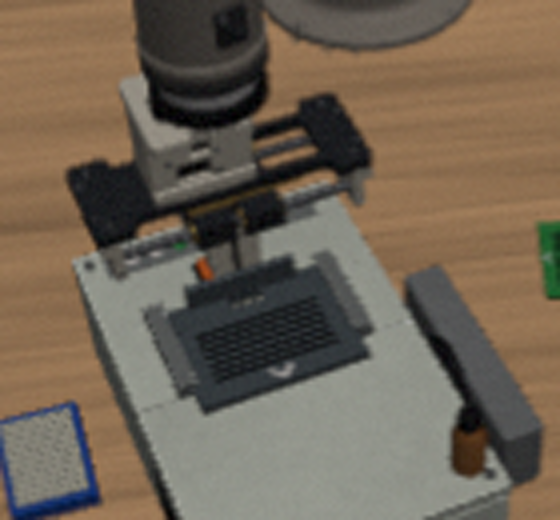

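The lid has slid about 12 mm and is clear of the catch; its rear edge is now past the rails. I'll keep pushing.

>>> play_rows:
  steps:
    - [[4.8,1.4,0],0,-1]
    - [[9.6,2.8,0],0,-1]
    - [[14.4,4.2,0],0,-1]
    - [[19.2,5.6,0],0,-1]
    - [[24,7,0],0,-1]
    - [[28.8,8.4,0],0,-1]
    - [[33.6,9.8,0],0,-1]
    - [[38.4,11.2,0],0,-1]
    - [[43.2,12.6,0],0,-1]
    - [[48,14,0],0,-1]
    - [[52.8,15.4,0],0,-1]
    - [[57.6,16.7,0],0,-1]
    - [[62.4,18.1,0],0,-1]
    - [[67.2,19.5,0],0,-1]
    - [[71,20.6,0],0,-1]
    - [[71,20.6,0],0,-1]

```text
time: 6.45
tool_pos: [0.5664, -0.125, 0.1428]
orientation: [-3.141, 0.001, -2.858]
contact_force: [0.5, -1.3, -0.6]
opening: 0.0004
grasp_force: 0.0
```

```bash
python3 - <<'E'
from h import *
b=cams.snapshot("scene")
cv2.imwrite("pics/e.png",cv2.resize(b["img"][130:280,210:360],None,fx=4,fy=4,interpolation=cv2.INTER_CUBIC))
o=env.get_obs();print(o["tool_pos"],o["contact_force"])
E
```

```text
[ 0.56610163 -0.12508195  0.14273327] [ 0.30850944 -0.49576842  0.74782295]
```

View pics/e.png

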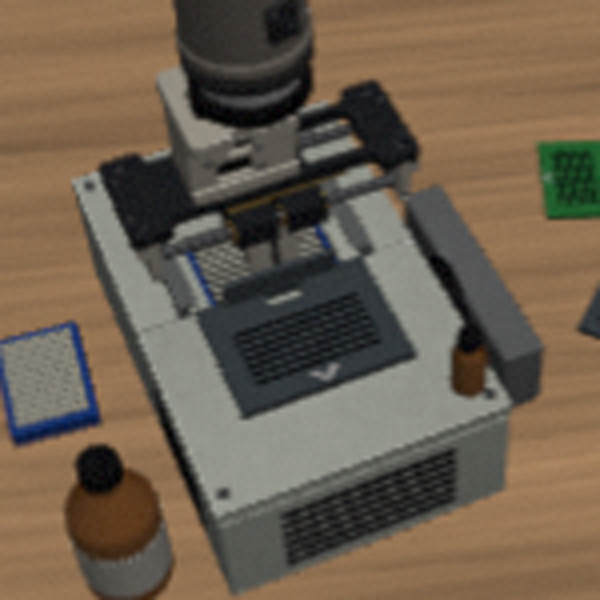

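```bash
python3 - <<'E'
from h import *
b=cams.snapshot("scene")
for x0,y0,p in((.57579,-.119325,.29276),):
  for q in((243,413),(416,353),(72,180),(217,517),(508,405)):
    X=onz(b,(np.array(q)-1.5)/4+[210,130],.117 if q[1] in(413,353) else .11)
    d=X[:2]-[x0,y0];c,s=np.cos(p),np.sin(p);print(q,(c*d[0]+s*d[1]).round(4),(-s*d[0]+c*d[1]).round(4))
E
```

```text
(243, 413) 0.0935 -0.0611
(416, 353) 0.0962 0.0569
(72, 180) -0.1573 -0.0996
(217, 517) 0.154 -0.1013
(508, 405) 0.154 0.0944
```

The bay is open, with the lid's near edge about 4 mm past it. I'll push 8 mm more for margin, then back off and rise.

>>> play_rows:
  steps:
    - [[2.9,0.8,0],0,-1]
    - [[5.8,1.7,0],0,-1]
    - [[7.7,2.2,0],0,-1]
    - [[7.7,2.2,0],0,-1]
    - [[3,0.9,0],0,-1]
    - [[-5,-1.5,0],0,-1]
    - [[-14,-4,0],0,-1]
    - [[-14,-4,20],0,-1]
    - [[-14,-4,50],0,-1]
    - [[-20,-6,90],0,-1]
    - [[-50,-14,120],0,-1]
    - [[-90,-20,130],0,-1]
    - [[-130,-20,140],0,-1]
    - [[-150,20,140],0,-1]
    - [[-150,70,140],0,-1]
    - [[-150,120,140],0,-1]
    - [[-150,170,140],0,-1]
    - [[-150,220,140],0,-1]
    - [[-150,220,140],0,-1]

```text
time: 8.45
tool_pos: [0.4143, 0.0997, 0.2829]
orientation: [3.14, 0.001, -2.851]
contact_force: [0.7, 0.4, 0.3]
opening: 0.0008
grasp_force: 0.0
```

```bash
python3 - <<'E'
from h import *
a=cams.snapshot("top");b=cams.snapshot("scene")
A=cv2.resize(a["img"][120:265,290:420],None,fx=3,fy=3,interpolation=cv2.INTER_CUBIC)
B=cv2.resize(b["img"][145:290,220:350],None,fx=3,fy=3,interpolation=cv2.INTER_CUBIC)
cv2.imwrite("pics/f.png",np.hstack([A,B]))
o=env.get_obs();print(o["tool_pos"],o["contact_force"],o["time"])
E
```

```text
[0.41502381 0.09549493 0.28269521] [-0.13610429 -0.00367146  0.7759771 ] 8.55
```

View pics/f.png

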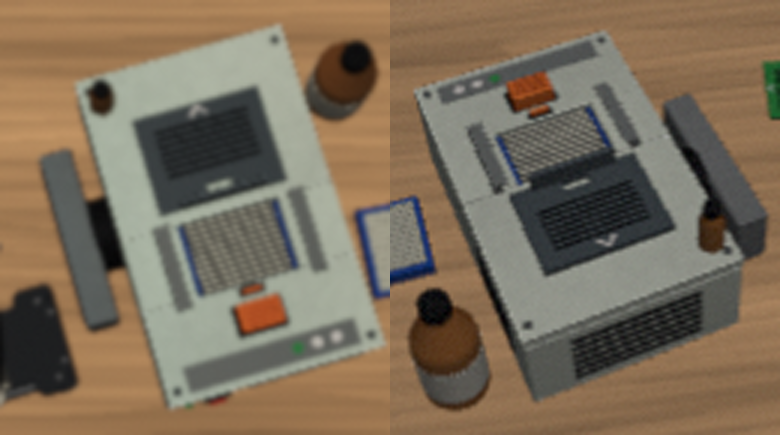

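The whole filter is open: in the top crop its rear edge runs from (180,228) to (275,200), clear of the lid's near edge from (160,214) to (285,180). The lid lies flat and straight, the vial hasn't moved, and the arm is clear.

```bash
python3 -c "
from bench import env
print(env.finish_job())"
```

```text
the job is handed in; nothing more can be done
None
```

I pressed the tab, slid the lid back until the whole filter lay open, left it flat on the rear of the case with the arm clear, and handed the job in at about 8.6 s.

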